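# Start the barrel polisher at the bead studio

## Task

Set the barrel polisher going: first lift the black T-handle selector out of its notch, move it across to the notch marked green, and let it drop fully home there. Then flip the amber guard on the other console all the way up so that it stays up by itself, press the green button under it fully in, and leave the guard standing open. Do not disturb the bowl, the jar or the pliers.

Things in the scene. Friction and masses are not known exactly. Their poses are not given: they have to be found in the camera images.
- selector_pod: Cream wedge console with the selector, fixed; 190 mm deep, 180 wide. Origin: centre of its underside; x from its low front (30 mm, robot's side) to its high back (147 mm), y left, z up. Its top panel is tilted 0.55 rad about y: panel centre (0, 0, 88 mm), outward normal (-0.523, 0, 0.853), up-slope (0.853, 0, 0.523). It and the start console may change places; each has its own yaw.
- selector_grip (a point): Centre of the crossbar of the black T-handle: a round bar 18 mm thick, 78 mm long along the console's y, 68 mm off the panel (when down), on a 12 mm stem. Nothing near it stands higher than 26 mm off the panel. Start point: panel centre shifted 40 mm to -y.
- selector (a joint): Travel of the handle across the panel towards the console's +y, m: 0 = start notch (grey dot), 0.080 = notch with the green dot, at the mechanical stop. Slides with under 1 N. A steel land 18 mm high between the two notches blocks it while the handle is down.
- selector_lift (a joint): Lift of the handle along the panel's normal, m: 0 = fully down, 0.035 = upper stop. Lifts with 3 to 5 N (spring returns it down when let go). It passes over the land at 0.020 and more, and can drop home only within 3 mm of either end of the travel.
- start_pod: Cream wedge console with the guarded start button, fixed; same shape, size, axes and panel (tilt 0.55 rad, panel centre (0, 0, 88 mm), outward normal (-0.523, 0, 0.853)) as the selector console. Grey cheeks 42 mm high off the panel stand 96 mm apart to either side of the button; the hinge brackets are 50 mm high.
- guard_bar (a point): Middle of the red pull bar of the guard: a round bar 12 mm thick, 70 mm long along the console's y, on two arms that reach beyond the free edge of the amber flap; 32 mm of clear gap between bar and flap edge, 46 mm off the panel when closed. It lies 145 mm from the hinge, in the plane of the flap. Moves with the guard.
- guard_hinge (a point): Hinge axis of the guard, parallel to the console's y, at the upper (back) end of the cheeks, 46 mm off the panel and 42 mm up the slope from its centre.
- guard (a joint): Angle of the amber flap (107 x 120 x 5 mm), rad: 0 = closed, parallel to the panel over the button; grows as the bar swings up, then away from the robot. Stop at 1.78, where the flap still leans 0.34 rad from vertical towards the console's front, overhanging the button. Stiff hinge: let go below about 1.45 it falls shut, above that it stays. Needs under 3 N at the bar.
- start_top (a point): Centre of the flat top face of the round green start button (44 mm across) in a black ring 62 mm across and 14 mm high; 32 mm off the panel when out, 20 mm down the slope from the panel's centre. Moves with the button.
- start (a joint): How far the start button is pressed in, along the panel's inward normal, m: 0 = out, 0.010 = fully in, at a firm stop. Takes about 4 N all the way and stays where it is left. May start up to 0.001 in.
- bowl: Bystander: coral bowl, 124 mm across, 45 mm high, loose on the table. Origin under its centre.
- jar: Bystander: green glass jar with a wooden cap, 72 mm across, 80 mm high, loose. Origin under its centre.
- pliers: Bystander: pink-handled pliers lying flat, 160 mm long along their x, 65 mm wide, 18 mm high, loose.

How it is judged:
By the outcome, as a careful person would: the job done as asked, in the order asked, and still so for the second after the job is handed in, with the robot touching nothing.
It also fails if it takes over 67 s, if anything falls off the work surface, if the arm or the gripper's body presses on something with over 40 N, if the wrist force passes 120 N, or if a joint passes its speed limit or range.

## Robot

A 6-joint arm with a two-finger parallel gripper is mounted at the origin on the work surface. World frame = base frame: x ahead of the robot, y to its left, z up, the work surface at z = 0. Lengths are in m, angles in rad, forces in N, time in s.
With the tool pointing down it reaches from about 0.425 to 0.95 m from the base axis. Payload 3.5 kg.
Tool frame: the origin (TCP) lies at the very end of the fingers, on their centre line; the grasp point (between the pads) lies ctrl.grip_point_offset behind it (ctrl.grip_point_offset is the distance from the TCP to the grasp point, in m); z points along the fingers, y is the direction in which the jaws open and shut (so a half turn about z gives the same grasp; the last joint's range is limited). The gripper opens to 85 mm and grips with 20 to 120 N. Pads are 22 mm wide; open, the fingers measure 114 mm over their backs; the gripper's body (76 mm by 85 mm) begins 54 mm behind the grasp point. The pads swing forward as they close: fully open they stand 13 mm farther back than shut.
Start: joints at [-1.353, 0.286, 1.577, -0, 1.279, -0.15], TCP at [0.243, -0.63, 0.231] pointing down, gripper open.
Joint ranges: [-2.77, 2.77], [-0.9, 2.22], [0.21, 2.48], [-1.53, 4.67], [0.24, 2.81], [-2.84, 2.84]. Speed limits (rad/s): [2.79, 2.79, 3.14, 3.14, 3.14, 3.14].

## Interface

Orientations are given as a unit quaternion [x, y, z, w].
In Python, from plant import telemetry, imaging, ticket, finder, ctrl gives the robot as it stands. The module is installed in compiled form; this text tells all that it offers.
- The arm moves only by the shell command python3 -m crank 'ROWS' [FORCE]. ROWS is JSON, a list of rows, each a list of 7 numbers: the shift along the tool's x, y, z scaled (see below), then the turn, a rotation vector about the tool's x, y, z scaled (see below), then the opening, from 0 (shut) to 1 (fully open). A call has 1 to 12 rows; each row is the pose to reach, as a shift and turn from the pose commanded when the call began, along the tool's axes at that moment; what a row does not reach only later rows make up. The controller multiplies each number of a shift by 0.15 m and each number of a turn by 90 degrees. A row lasts 1/10 s, in which the tool goes at most 50 mm and 8.59 degrees, less where a joint would pass 70% of its speed; a pose out of reach is approached as far as the arm can. A call with a number of a shift or a turn outside -1 to 1 is refused whole. A call with a gripper value outside its range is refused whole. The fingers move at their own pace and stop on an object; FORCE is the grip in N (left out, the last holds). Time passes only in rows, so rows that repeat a pose let the fingers close. It gives the time, the measured TCP pose, the force and the opening at its end, in the units of the state.
- telemetry.get_state(): the state, without advancing time (a new reading comes with each control period).
- imaging.read_camera(name): name is "scene" or "top" or "wrist"; returns a dict with "pixels" (400x640x3 uint8, red, green, blue), "vfov" (degrees; the focal length in pixels is half the picture's height over the tangent of half this angle, whatever the lens; pixels are square), "cx", "cy" (the principal point, pixels), "rvec" (rotation vector, rad) and "tvec" (3), from world to camera coordinates, as OpenCV has them. Camera axes: x right, y down, z forward; pixel columns grow to the right and rows downward; lengths in m; the calibration is good to about 2 mm. A picture is of the moment at which its call begins. There is no depth.
- ticket.sign_off(): hands the job in, once; it reports no verdict.
Trained networks look in a picture, given as the dict that the camera call returned (one of the last four; its "shot" number tells which), for a name from the list of things; names that differ only in an ending like _2 or _b are one class to them, and where a whole thing is asked for, a point or a joint stands for the part that bears it (a point fixed in the world has none). Each returns a list of dicts, best first, with "confidence" (0 to 1); they miss things now and then, are a little off and sometimes report something else, mostly with a low value. They report only what shows in the picture. A call takes as long as a camera call.
- finder.masks_of(label, picture): "pixels" (400x640 bool, what is visible of it) and "extent" ([left, top, right, bottom] in pixels, round what is visible of it).
- finder.pinpoint(label, picture): "location" ([row, column] in pixels: a listed point, or the origin of a listed thing).
The state is a dict: "time": time; "qpos": joint angles; "dq": joint speeds; "joint_efforts": joint torques, N m; "eef_pos": TCP position; "tcp_rot": TCP orientation; "contact_force": force on the tool from outside, world axes, zero at the start; "wrist_torque": the same for the moment, N m; "opening": opening from 0.0 (shut) to 1.0 (fully open).
Only numpy, scipy, OpenCV 4.12 (cv2) and the standard library are available. Lean on these libraries where they do the work, as an engineer would, in place of code of your own. Each camera call takes 0.05 s, during which the arm holds its last target.

## Working session

There is one attempt and no reset: what is moved stays moved. The work goes in short steps, Python scripts to look and compute and a shell command to move; the robot and the scene stay as the last step left them, time stands still between calls to the robot, and variables do not carry over. Pictures are saved under pics/ and viewed, and the job is handed in when it is done.

```bash
mkdir -p pics; cat > h.py <<'E'
import numpy as np, cv2
from scipy.spatial.transform import Rotation as R
from plant import telemetry, imaging, ticket, finder, ctrl
def cam(n,save=None):
    p=imaging.read_camera(n)
    if save: cv2.imwrite('pics/'+save,cv2.cvtColor(p['pixels'],cv2.COLOR_RGB2BGR))
    return p
def K(p):
    f=200/np.tan(np.radians(p['vfov'])/2); return np.array([[f,0,p['cx']],[0,f,p['cy']],[0,0,1.]])
def proj(p,X):
    return cv2.projectPoints(np.atleast_2d(np.array(X,float)),np.array(p['rvec'],float),np.array(p['tvec'],float),K(p),None)[0][:,0]
E
python3 - <<'E'
from h import *
s=telemetry.get_state(); print({k:np.round(v,3) for k,v in s.items()}, ctrl.grip_point_offset)
for n in ['scene','top','wrist']:
    p=cam(n,n+'0.png')
    print(n,p['vfov'],p['cx'],p['cy'],np.round(p['rvec'],3),np.round(p['tvec'],3))
    for l in ['selector_pod','selector_grip','start_pod','guard_bar','guard_hinge','start_top','bowl','jar','pliers']:
        print(l,[(np.round(d['location'],1).tolist(),round(d['confidence'],2)) for d in finder.pinpoint(l,p)[:2]])
E
```

```text
{'time': np.float64(0.0), 'qpos': array([-1.353,  0.287,  1.578, -0.   ,  1.279, -0.15 ]), 'dq': array([ 0.   ,  0.002, -0.   , -0.001,  0.   ,  0.001]), 'joint_efforts': array([ 0.0000e+00, -4.0598e+01, -2.9262e+01, -0.0000e+00,  6.0000e-03,
        0.0000e+00]), 'eef_pos': array([ 0.243, -0.629,  0.23 ]), 'tcp_rot': array([ 0.983,  0.183, -0.   , -0.001]), 'contact_force': array([0.013, 0.499, 0.194]), 'wrist_torque': array([-0.007,  0.   ,  0.059]), 'opening': np.float64(1.0)} 0.0187
scene 48.293998039850095 321.21344702557235 204.82369353268453 [ 0.845  2.382 -1.292] [ 0.468 -0.113  1.706]
selector_pod [([257.8, 350.1], 0.93)]
selector_grip [([206.5, 351.5], 0.67)]
start_pod [([212.8, 304.9], 0.83)]
guard_bar [([214.4, 303.1], 0.7), ([178.7, 325.8], 0.51)]
guard_hinge [([178.2, 298.1], 0.8)]
start_top [([184.2, 308.0], 0.5), ([205.9, 353.1], 0.38)]
bowl [([179.3, 265.8], 0.75)]
jar [([289.4, 438.3], 0.71)]
pliers [([250.7, 262.3], 0.59)]
top 56.04937805068913 318.6824898656114 197.2801425144029 [ 2.195 -2.234  0.083] [-0.007  0.612  1.13 ]
selector_pod [([200.5, 266.9], 0.7)]
selector_grip [([215.3, 272.3], 0.49)]
start_pod [([208.7, 357.8], 0.92)]
guard_bar [([245.5, 367.6], 0.63)]
guard_hinge [([201.9, 356.5], 0.59)]
start_top []
bowl [([199.3, 265.4], 0.71), ([218.4, 435.2], 0.6)]
jar [([238.3, 191.8], 0.71)]
pliers []
wrist 69.32973683338285 320.69297387015183 198.72881532657658 [-2.396  1.647  0.225] [-0.675 -0.034  0.378]
selector_pod []
selector_grip []
start_pod []
guard_bar []
guard_hinge []
start_top []
bowl []
jar []
pliers []
```

View pics/scene0.png

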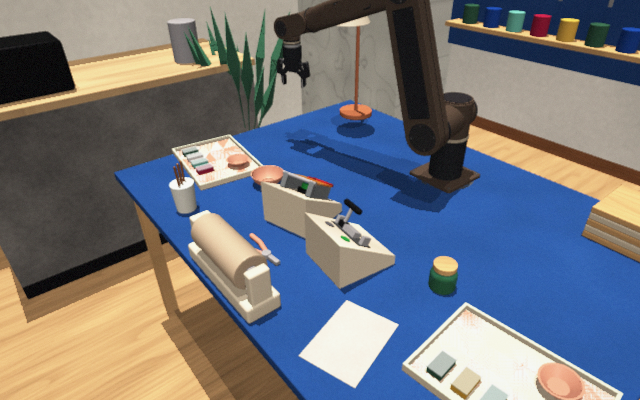

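View pics/top0.png

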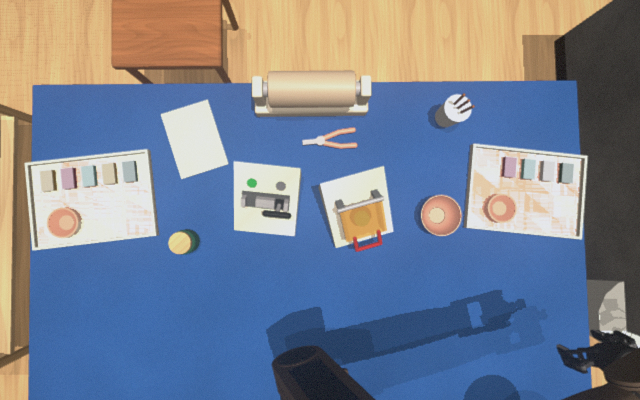

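The top view shows the selector console (centre around px 267,200) on the left, with the T-handle at about (275,214). The start console is on the right (about 357,208), with its red bar at about (368,243). The pliers lie behind the consoles, the bowl is to the right and the jar to the left. Next I'll enlarge both consoles to read their corners.

```bash
python3 - <<'E'
import cv2
a=cv2.imread('pics/top0.png')[145:265,220:405]; cv2.imwrite('pics/topz.png',cv2.resize(a,None,fx=4.3,fy=4.3,interpolation=cv2.INTER_CUBIC))
a=cv2.imread('pics/scene0.png')[160:300,240:410]; cv2.imwrite('pics/scz.png',cv2.resize(a,None,fx=4.2,fy=4.2,interpolation=cv2.INTER_CUBIC))
E
```

```text
(no output)
```

View pics/topz.png

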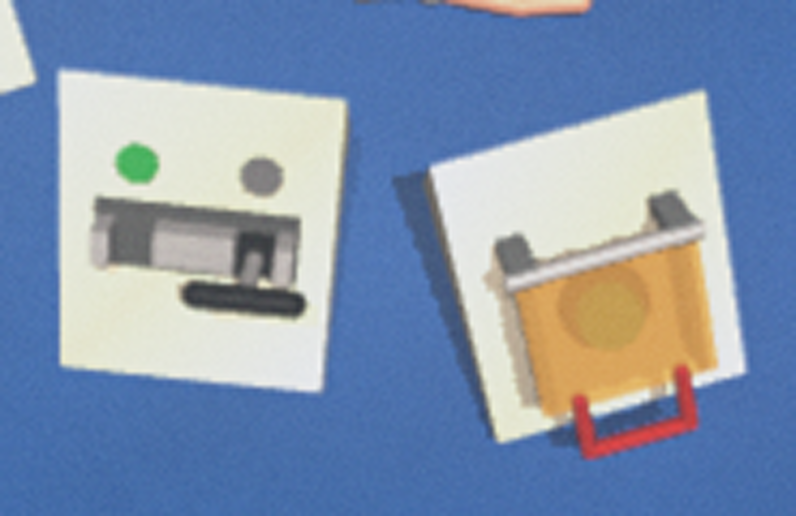

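View pics/scz.png

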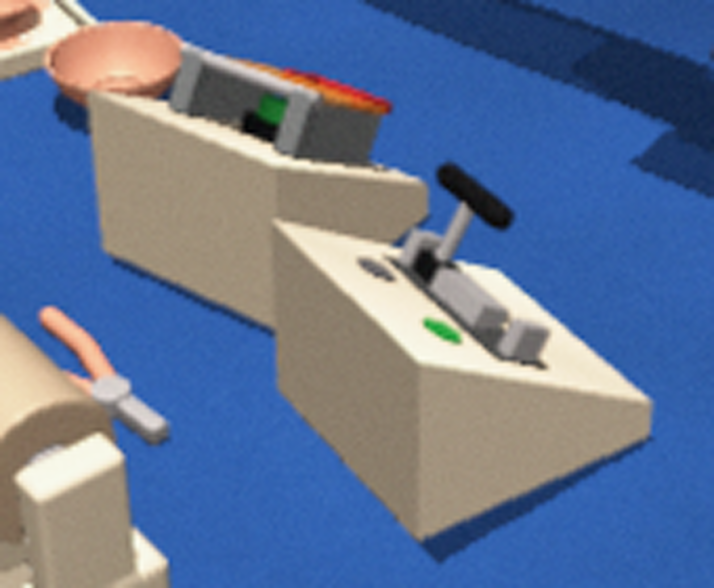

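```bash
cat > fit.py <<'E'
from h import *
from scipy.optimize import least_squares
B=.095;W=.09;zb=.147;zf=.030
t=.55;n=np.array([-np.sin(t),0,np.cos(t)]);u=np.array([np.cos(t),0,np.sin(t)]);C=np.array([0,0,.088]);Y=np.array([0,1.,0])
def pp(off,up,y): return C+off*n+up*u+y*Y
def world(q,P):
    c,s=np.cos(q[2]),np.sin(q[2]); P=np.atleast_2d(P)
    return np.c_[q[0]+c*P[:,0]-s*P[:,1],q[1]+s*P[:,0]+c*P[:,1],P[:,2]]
E
cat > f1.py <<'E'
from fit import *
tz=lambda a:(np.array(a)+.5)/4.3-.5+[220,145]
sz=lambda a:(np.array(a)+.5)/4.2-.5+[240,160]
corn=[[B,W,zb],[B,-W,zb],[-B,-W,zf],[-B,W,zf]]
obs={'sel':dict(top=(corn+[pp(.068,0,-.04)],tz([[58,70],[347,99],[322,391],[61,367],[243,300]])),
 scene=([[B,-W,zb],[B,W,zb],[-B,W,zf],[B,W,0],[B,-W,0],pp(.068,0,-.04)],sz([[275,220],[418,360],[650,403],[422,540],[277,388],[476,196]]))),
'start':dict(top=(corn+[pp(.046,.042-.145,0)],tz([[430,166],[706,91],[747,373],[497,442],[642,438]])),
 scene=([[B,-W,zb],[B,W,zb],[B,-W,0]],sz([[90,92],[277,167],[103,250]])))}
ps={'top':cam('top'),'scene':cam('scene')}
for k,o in obs.items():
    def r(q,): return np.concatenate([(proj(ps[c],world(q,np.array(P)))-uv).ravel() for c,(P,uv) in o.items()])
    s=least_squares(r,[.6,0.1,0],loss='soft_l1'); print(k,s.x.round(4)); print(r(s.x).reshape(-1,2).round(1).tolist())
    np.save(k+'.npy',s.x)
    for c in o:
        s1=least_squares(lambda q:(proj(ps[c],world(q,np.array(o[c][0])))-o[c][1]).ravel(),s.x); print(' ',c,s1.x.round(4))
E
python3 f1.py
```

```text
sel [ 0.6023  0.1352 -0.1205]
[[0.2, 0.2], [-0.1, 0.5], [-0.2, 0.5], [0.1, -0.0], [0.4, 0.2], [-1.1, -0.0], [0.5, 0.5], [0.6, -0.1], [-0.9, 0.5], [0.2, 0.7], [-0.5, 0.3]]
  top [ 0.6031  0.1354 -0.117 ]
  scene [ 0.6008  0.1346 -0.1258]
start [ 0.5741 -0.1282  0.2557]
[[0.0, 0.4], [-0.3, 0.1], [-0.3, 0.1], [0.4, 0.5], [-0.6, -0.1], [-1.0, -0.4], [-0.5, -0.3], [-0.1, 0.4]]
  top [ 0.5746 -0.1287  0.2532]
  scene [ 0.573  -0.1263  0.2499]
```

The fit residuals are within about 1 px and both cameras agree to about 2 mm. Now I'll work out the target for the pre-grasp above the handle.

```bash
cat > tgt.py <<'E'
from fit import *
def panelR(q):
    A=R.from_euler('z',q[2]).as_matrix()
    return np.c_[A@Y,A@u,A@-n]
def rel(pos,Rt):
    s=telemetry.get_state(); R0=R.from_quat(s['tcp_rot']).as_matrix()
    d=R0.T@(np.array(pos)-s['eef_pos'])/.15; w=R.from_matrix(R0.T@Rt).as_rotvec()/(np.pi/2)
    print('t',round(float(s['time']),2),'pos',s['eef_pos'].round(3),'->',np.round(pos,3),'shift',d.round(3),'turn',w.round(3),'F',np.round(s['contact_force'],1),'op',round(float(s['opening']),2))
    return d,w
sel=np.load('sel.npy');st=np.load('start.npy')
def selp(off,up=0,y=-.04): return world(sel,pp(off,up,y))[0]
def stp(off,up,y=0): return world(st,pp(off,up,y))[0]
E
python3 - <<'E'
from tgt import *
print(selp(.068),selp(.129),stp(.046,-.103),stp(.032,-.02),stp(.046,.042))
rel([.35,-.4,.33],panelR(sel)); rel(selp(.129),panelR(sel))
E
```

```text
[0.56221255 0.0997507  0.14597167] [0.53055995 0.10358442 0.19797566] [ 0.46584196 -0.15651029  0.07337934] [ 0.54138045 -0.13676241  0.10482704] [ 0.58543866 -0.12524436  0.14916899]
t 1.6 pos [ 0.243 -0.63   0.231] -> [ 0.35 -0.4   0.33] shift [ 1.218 -1.173 -0.658] turn [-0.315  0.189 -0.671] F [ 0.6  0.3 -0.1] op 1.0
t 1.6 pos [ 0.243 -0.63   0.231] -> [0.531 0.104 0.198] shift [ 3.549 -3.873  0.222] turn [-0.315  0.189 -0.671] F [ 0.6  0.3 -0.1] op 1.0
```

```bash
python3 -m crank '[[0.3,-0.3,-0.4,0,0,-0.08,1],[0.5,-0.5,-0.6,0,0,-0.16,1],[0.7,-0.7,-0.7,0,0,-0.24,1],[0.9,-0.9,-0.7,0,0,-0.32,1],[1,-1,-0.7,0,0,-0.4,1],[1,-1,-0.7,0,0,-0.48,1],[1,-1,-0.7,0,0,-0.56,1],[1,-1,-0.7,0,0,-0.64,1]]'; python3 -c "
from tgt import *
rel([.43,-.2,.33],panelR(sel)); rel(selp(.129),panelR(sel))"
```

```text
time: 2.4
eef_pos: [0.3291, -0.4354, 0.3368]
tcp_rot: [0.771, 0.636, -0.0, 0.0]
contact_force: [0.2, 0.2, -0.7]
opening: 0.999
t 2.4 pos [ 0.329 -0.435  0.337] -> [ 0.43 -0.2   0.33] shift [1.669 0.362 0.044] turn [-0.35   0.013 -0.044] F [ 0.2  0.2 -0.7] op 1.0
t 2.4 pos [ 0.329 -0.435  0.337] -> [0.531 0.104 0.198] shift [3.784 0.634 0.923] turn [-0.35   0.013 -0.044] F [ 0.2  0.2 -0.7] op 1.0
```

```bash
python3 -m crank '[[0.33,0.1,0,0,0,0,1],[0.66,0.2,0,0,0,0,1],[1,0.3,0,0,0,0,1]]'; python3 -m crank '[[0.33,0.05,0,0,0,0,1],[0.66,0.1,0,0,0,0,1],[1,0.15,0,0,0,0,1]]'; python3 -m crank '[[0.33,0.05,0,-0.08,0,0,1],[0.66,0.1,0,-0.16,0,0,1],[1,0.15,0,-0.24,0,0,1],[1,0.15,0,-0.32,0.01,-0.04,1],[1,0.15,0,-0.35,0.01,-0.04,1],[1,0.15,0,-0.35,0.01,-0.04,1]]';python3 -c "
from tgt import *
rel(selp(.129),panelR(sel))"
```

```text
time: 2.7
eef_pos: [0.3996, -0.3023, 0.3364]
tcp_rot: [0.774, 0.633, 0.0, 0.0]
contact_force: [0.3, 0.0, -0.2]
opening: 1.0
time: 3.0
eef_pos: [0.4505, -0.1605, 0.3367]
tcp_rot: [0.774, 0.634, 0.0, 0.0]
contact_force: [0.8, -0.1, -0.7]
opening: 1.0
time: 3.6
eef_pos: [0.5006, -0.0186, 0.3356]
tcp_rot: [0.724, 0.634, 0.178, 0.205]
contact_force: [0.0, -0.4, -0.5]
opening: 1.0
t 3.6 pos [ 0.501 -0.019  0.336] -> [0.531 0.104 0.198] shift [ 0.835 -0.401  0.829] turn [-0.     0.005 -0.006] F [ 0.  -0.4 -0.5] op 1.0
```

```bash
python3 -m crank '[[0.28,-0.13,0.2,0,0,0,1],[0.56,-0.27,0.4,0,0,0,1],[0.835,-0.4,0.6,0,0,0,1],[0.835,-0.4,0.6,0,0,0,1]]';python3 -c "
from tgt import *
p=cam('wrist','w1.png')
for d in finder.pinpoint('selector_grip',p)[:2]: print(d['location'],d['confidence'])
print(proj(p,[selp(.068),selp(.068,0,-.079),selp(.068,0,-.001)]).round(1).tolist())
rel(selp(.049),panelR(sel))"
```

```text
time: 4.0
eef_pos: [0.5126, 0.1066, 0.2235]
tcp_rot: [0.725, 0.635, 0.175, 0.202]
contact_force: [0.0, -0.4, -0.3]
opening: 0.998
[201.5, 327.2] 0.94
[[323.8, 201.2], [324.1, 243.4], [323.5, 155.0]]
t 4.1 pos [0.513 0.106 0.225] -> [0.572 0.099 0.13 ] shift [0.006 0.007 0.748] turn [-0.004  0.005 -0.005] F [ 0.1 -0.2 -1.3] op 1.01
```

View pics/w1.png

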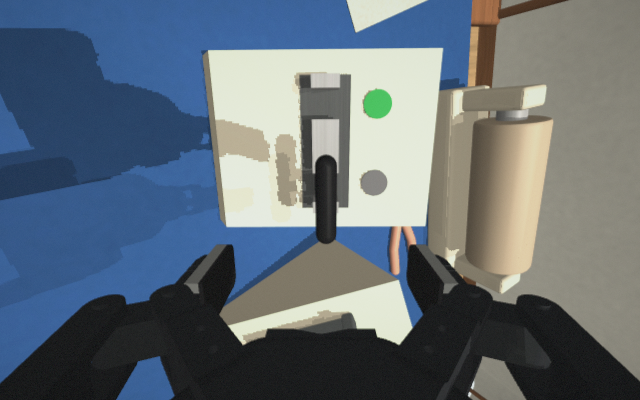

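The bar is centred at about px (326,199), and I predicted (324,201), so the pose is confirmed. Now I'll descend and grip.

```bash
python3 -m crank '[[0,0,0.2,0,0,0,1],[0,0,0.4,0,0,0,1],[0,0,0.55,0,0,0,1],[0.005,0.007,0.65,0,0,0,1],[0.005,0.007,0.745,0,0,0,1],[0.005,0.007,0.745,0,0,0,1]]'; python3 -m crank '[[0,0,0,0,0,0,0.5],[0,0,0,0,0,0,0.1],[0,0,0,0,0,0,0.1],[0,0,0,0,0,0,0.1],[0,0,0,0,0,0,0.1],[0,0,0,0,0,0,0.1]]' 40;python3 -c "
from tgt import *
p=cam('wrist','w2.png')
rel(selp(.049),panelR(sel))"
```

```text
time: 4.7
eef_pos: [0.5742, 0.0954, 0.133]
tcp_rot: [0.725, 0.633, 0.177, 0.205]
contact_force: [-0.0, -0.1, -0.4]
opening: 0.999
time: 5.3
eef_pos: [0.5723, 0.0976, 0.1334]
tcp_rot: [0.724, 0.634, 0.177, 0.205]
contact_force: [-6.6, 0.3, 4.4]
opening: 0.191
t 5.35 pos [0.572 0.098 0.133] -> [0.572 0.099 0.13 ] shift [ 0.006 -0.014  0.019] turn [-0.001  0.006 -0.006] F [-5.7 -0.2  4.1] op 0.19
```

View pics/w2.png

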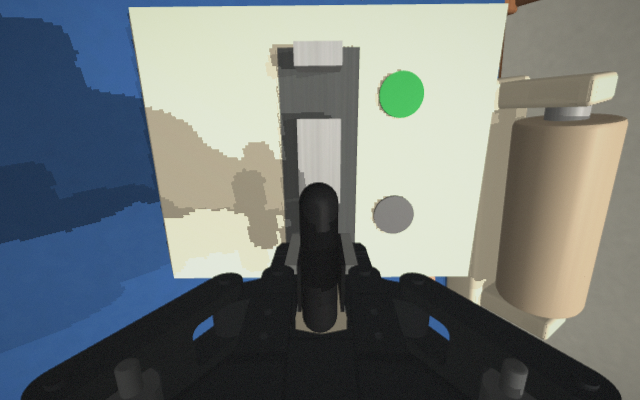

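```bash
python3 -m crank '[[0,0,-0.05,0,0,0,0.1],[0,0,-0.1,0,0,0,0.1],[0,0,-0.15,0,0,0,0.1],[0,0,-0.185,0,0,0,0.1],[0,0,-0.185,0,0,0,0.1],[0,0,-0.185,0,0,0,0.1]]';python3 -c "
from tgt import *
p=cam('wrist','w3.png');p=cam('scene','s3.png')
rel(selp(.079),panelR(sel))"
```

```text
time: 5.95
eef_pos: [0.5583, 0.0993, 0.1565]
tcp_rot: [0.724, 0.634, 0.178, 0.205]
contact_force: [0.8, 0.1, -5.5]
opening: 0.192
t 6.05 pos [0.558 0.099 0.156] -> [0.557 0.1   0.155] shift [ 0.006 -0.015 -0.002] turn [-0.001  0.006 -0.007] F [ 0.5  0.3 -4.6] op 0.2
```

View pics/w3.png

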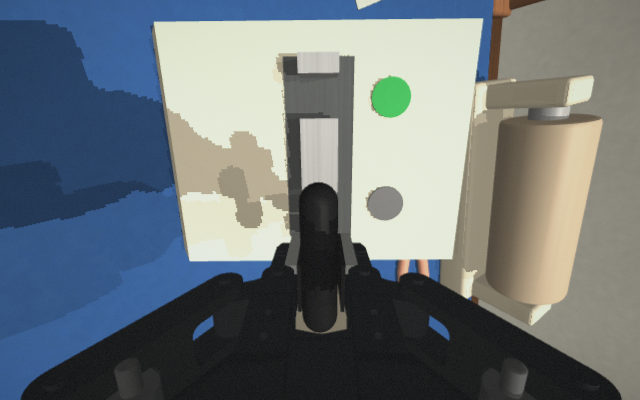

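The handle is still in the grip at the same image position (318,260) and has lifted about 27 mm, with a spring force of about 5 N. Next I'll move it across.

```bash
python3 -m crank '[[0.08,0,0,0,0,0,0.1],[0.16,0,0,0,0,0,0.1],[0.24,0,0,0,0,0,0.1],[0.32,0,0,0,0,0,0.1],[0.4,0,0,0,0,0,0.1],[0.46,0,0,0,0,0,0.1],[0.51,0,0,0,0,0,0.1],[0.54,0,0,0,0,0,0.1],[0.54,0,0,0,0,0,0.1],[0.54,0,0,0,0,0,0.1]]';python3 -c "
from tgt import *
p=cam('wrist','w4.png')
rel(selp(.079,0,.04),panelR(sel))"
```

```text
time: 7.05
eef_pos: [0.5689, 0.1791, 0.1558]
tcp_rot: [0.725, 0.634, 0.177, 0.205]
contact_force: [-0.9, -1.7, -7.6]
opening: 0.191
t 7.1 pos [0.569 0.179 0.156] -> [0.566 0.18  0.155] shift [ 0.003 -0.018 -0.007] turn [-0.002  0.006 -0.007] F [-2.4 -1.7 -6.3] op 0.2
```

View pics/w4.png

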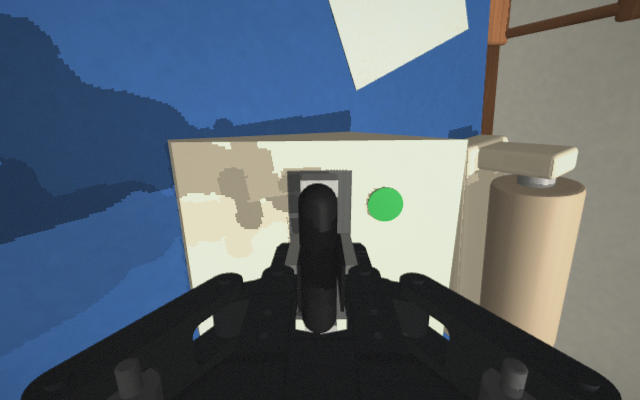

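It moved about 80 mm, and the green dot at (385,204) now sits where the grey one was. Now I'll lower it and let go.

```bash
python3 -m crank '[[0,0,0.05,0,0,0,0.1],[0,0,0.1,0,0,0,0.1],[0,0,0.15,0,0,0,0.1],[0,0,0.185,0,0,0,0.1],[0,0,0.19,0,0,0,0.1],[0,0,0.19,0,0,0,0.1]]';python3 -c "
from tgt import *
rel(selp(.049,0,.04),panelR(sel))"; python3 -m crank '[[0,0,0,0,0,0,0.4],[0,0,0,0,0,0,0.7],[0,0,0,0,0,0,1],[0,0,0,0,0,0,1],[0,0,0,0,0,0,1],[0,0,-0.1,0,0,0,1],[0,0,-0.3,0,0,0,1],[0,0,-0.6,0,0,0,1],[0,0,-0.9,0,0,0,1],[0,0,-0.9,0,0,0,1]]' ; python3 -c "
from tgt import *
for n in ['wrist','scene']:
  p=cam(n,n[0]+'5.png')
  for d in finder.pinpoint('selector_grip',p)[:2]: print(d['location'],d['confidence'])
  print(proj(p,[selp(.068,0,.04),selp(.073,0,.04),selp(.068,0,.035)]).round(1).tolist())
a=cv2.imread('pics/s5.png')[160:300,240:410]; cv2.imwrite('pics/s5z.png',cv2.resize(a,None,fx=4,fy=4))
"
```

```text
time: 7.7
eef_pos: [0.5842, 0.1776, 0.134]
tcp_rot: [0.725, 0.634, 0.177, 0.205]
contact_force: [-18.0, -3.8, 8.6]
opening: 0.191
t 7.7 pos [0.584 0.178 0.134] -> [0.582 0.178 0.13 ] shift [ 0.    -0.029  0.015] turn [-0.     0.006 -0.007] F [-18.   -3.8   8.6] op 0.19
time: 8.7
eef_pos: [0.5162, 0.1887, 0.256]
tcp_rot: [0.723, 0.633, 0.184, 0.208]
contact_force: [0.7, 0.5, 1.3]
opening: 1.003
[193.0, 311.1] 0.96
[[308.8, 194.6], [308.7, 196.0], [308.9, 199.7]]
[220.1, 366.3] 0.82
[[369.4, 220.2], [370.2, 218.6], [368.3, 219.3]]
```

View pics/w5.png

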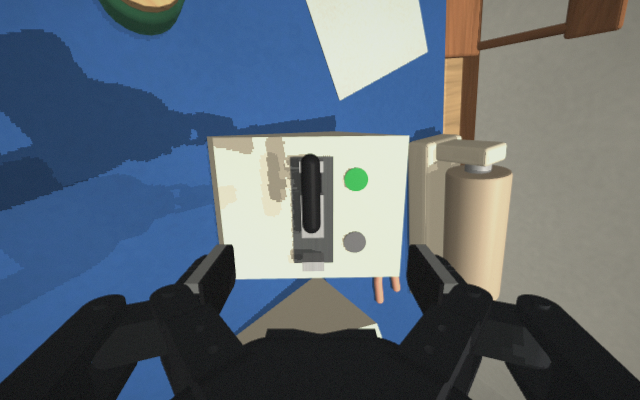

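View pics/s5z.png

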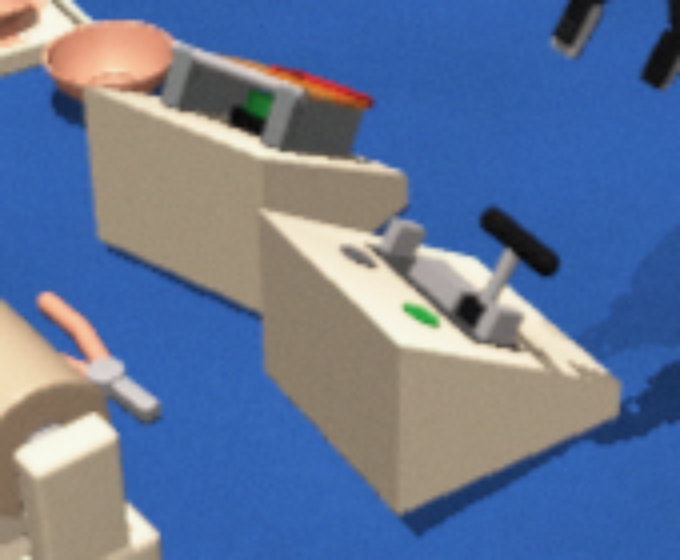

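The handle's crossbar in the scene picture is at (369.7,220.1). A fully-down handle at the green notch should appear at (369.4,220.2), so it is home. Next is the guard.

```bash
python3 -c "
from tgt import *
s=telemetry.get_state();print(s['qpos'].round(3))
p=stp(.046-.0187+.1,-.103); rel(p,panelR(st)); rel([p[0],p[1],.26],panelR(st))"
```

```text
[ 0.255 -0.246  2.158 -0.301  0.739  0.561]
t 8.9 pos [0.514 0.187 0.246] -> [ 0.425 -0.167  0.143] shift [-2.418 -0.598  0.45 ] turn [-0.002  0.131 -0.211] F [-0.7  0.2 -0.5] op 1.0
t 8.9 pos [0.514 0.187 0.246] -> [ 0.425 -0.167  0.26 ] shift [-2.42  -0.19  -0.217] turn [-0.002  0.131 -0.211] F [-0.7  0.2 -0.5] op 1.0
```

```bash
python3 -m crank '[[-0.25,0,-0.1,0,0,0,1],[-0.5,0,-0.2,0,0,0,1],[-0.75,-0.05,-0.2,0,0,0,1],[-1,-0.1,-0.2,0,0,0,1]]'; python3 -m crank '[[-0.3,-0.05,0,0,0,-0.03,0.35],[-0.6,-0.1,0,0,0.04,-0.08,0.35],[-1,-0.1,0,0,0.1,-0.15,0.35],[-1,-0.1,0,0,0.13,-0.21,0.35],[-1,-0.1,0,0,0.13,-0.21,0.35]]';python3 -c "
from tgt import *
s=telemetry.get_state();print(s['qpos'].round(3))
p=stp(.046-.0187+.1,-.103); rel(p,panelR(st)); rel([p[0],p[1],.2],panelR(st))"
```

```text
time: 9.3
eef_pos: [0.4657, 0.0412, 0.264]
tcp_rot: [0.724, 0.634, 0.177, 0.204]
contact_force: [0.3, -0.2, 0.2]
opening: 1.003
time: 9.8
eef_pos: [0.4341, -0.0988, 0.2551]
tcp_rot: [0.604, 0.751, 0.208, 0.165]
contact_force: [0.4, 0.4, -0.0]
opening: 0.348
[-0.696 -0.559  2.352  0.487  1.055 -1.093]
t 9.8 pos [ 0.434 -0.099  0.255] -> [ 0.425 -0.167  0.143] shift [-0.435 -0.52   0.561] turn [-0.008  0.011 -0.022] F [ 0.4  0.4 -0. ] op 0.35
t 9.8 pos [ 0.434 -0.099  0.255] -> [ 0.425 -0.167  0.2  ] shift [-0.433 -0.324  0.233] turn [-0.008  0.011 -0.022] F [ 0.4  0.4 -0. ] op 0.35
```

```bash
cat > kin.py <<'E'
from tgt import *
def fk(q,p):
    h,a,L1,e,L2,d=p
    r=lambda ax,t:R.from_euler(ax,t).as_matrix()
    A=r('z',q[0]); x=np.array([0,0,h])+A@[a,0,0]
    A=A@r('y',q[1]); x=x+A@[0,0,L1]
    A=A@r('y',q[2]); x=x+A@[e,0,L2]
    A=A@r('z',q[3])@r('y',q[4]); x=x+A@[0,0,d]
    return x,A@r('z',q[5])
if __name__=='__main__':
    s=telemetry.get_state()
    D=[([-1.353,.2865,1.5775,0,1.279,-.15],[.243,-.6295,.2305]),([.255,-.246,2.158,-.301,.739,.561],[.514,.187,.246]),(s['qpos'],s['eef_pos'])]
    f=lambda p:np.concatenate([fk(q,p)[0]-x for q,x in D])
    o=least_squares(lambda p:np.r_[f(p),1e-3*(p-[.3,0,.45,0,.4,.2])],[.3,0,.45,0,.4,.2]);print(o.x.round(3),(f(o.x)*1e3).round(1))
    np.save('kin.npy',o.x)
    print(fk(s['qpos'],o.x)[1].round(3)); print(R.from_quat(s['tcp_rot']).as_matrix().round(3))
    lo=np.array([-2.77,-.9,.21,-1.53,.24,-2.84]);hi=np.array([2.77,2.22,2.48,4.67,2.81,2.84])
    def ik(pos,Rt,q0):
        g=lambda q:np.r_[(fk(q,o.x)[0]-pos)*10,(R.from_matrix(fk(q,o.x)[1].T@Rt@T)).as_rotvec()]
        T=np.eye(3)
        A0=fk(s['qpos'],o.x)[1];T=R.from_quat(s['tcp_rot']).as_matrix().T@A0
        T=np.round(T)
        b=least_squares(g,np.clip(q0,lo+1e-3,hi-1e-3),bounds=(lo,hi));return b.x,np.abs(b.fun).max()
    for tilt in [.55,.4,.25,.1,0]:
        q=s['qpos']
        Rt=panelR(st)@R.from_euler('x',-(tilt-.55)*-1*-1).as_matrix()
        bar=stp(.046,-.103)
        for th in [0,.4,.8,1.2,1.7]:
            hg=stp(.046,.042); nn=stp(1,0)-stp(0,0);uu=stp(0,1)-stp(0,0)
            b=hg+.145*(-np.cos(th)*uu+np.sin(th)*nn)
            for back in ([.08,0] if th==0 else [0]):
                q,e=ik(b+Rt[:,2]*(.0187-back),Rt,q); print(tilt,th,back,q.round(2),round(e,4),Rt[:,2].round(2))
E
python3 kin.py
```

```text
[ 0.563 -0.073  0.507  0.286  0.711  0.346] [ -98.8  -22.3   -7.8   30.2 -116.6    4.6  -39.6  -47.     3.2]
[[-0.839 -0.216  0.499]
 [-0.184  0.976  0.113]
 [-0.512  0.003 -0.859]]
[[-0.216  0.839  0.499]
 [ 0.976  0.184  0.113]
 [ 0.003  0.512 -0.859]]
0.55 0 0.08 [-0.68 -0.    2.2   0.69  0.72 -1.41] 0.0 [ 0.51  0.13 -0.85]
0.55 0 0 [-0.59  0.25  2.1   0.81  0.57 -1.49] 0.0 [ 0.51  0.13 -0.85]
0.55 0.4 0 [-0.63  0.07  2.16  0.71  0.67 -1.4 ] 0.0 [ 0.51  0.13 -0.85]
0.55 0.8 0 [-0.62 -0.1   2.19  0.61  0.78 -1.26] 0.0 [ 0.51  0.13 -0.85]
0.55 1.2 0 [-0.57 -0.2   2.18  0.54  0.85 -1.12] 0.0 [ 0.51  0.13 -0.85]
0.55 1.7 0 [-0.47 -0.21  2.1   0.47  0.87 -0.96] 0.0 [ 0.51  0.13 -0.85]
0.4 0 0.08 [-0.56 -0.02  2.15  0.42  0.77 -1.08] 0.0 [ 0.38  0.1  -0.92]
0.4 0 0 [-0.5   0.22  2.06  0.48  0.62 -1.12] 0.0 [ 0.38  0.1  -0.92]
0.4 0.4 0 [-0.54  0.05  2.12  0.43  0.73 -1.09] 0.0 [ 0.38  0.1  -0.92]
0.4 0.8 0 [-0.53 -0.1   2.14  0.38  0.84 -1.01] 0.0 [ 0.38  0.1  -0.92]
0.4 1.2 0 [-0.49 -0.18  2.12  0.34  0.93 -0.91] 0.0 [ 0.38  0.1  -0.92]
0.4 1.7 0 [-0.4  -0.17  2.03  0.29  0.98 -0.79] 0
[... 573 characters left out ...]
0.67] 0.0 [ 0.1   0.03 -1.  ]
0.1 0.4 0 [-0.39  0.12  1.99  0.07  0.95 -0.68] 0.0 [ 0.1   0.03 -1.  ]
0.1 0.8 0 [-0.38 -0.    2.01  0.07  1.06 -0.67] 0.0 [ 0.1   0.03 -1.  ]
0.1 1.2 0 [-0.35 -0.06  1.97  0.06  1.15 -0.63] 0.0 [ 0.1   0.03 -1.  ]
0.1 1.7 0 [-0.29 -0.04  1.87  0.06  1.22 -0.56] 0.0 [ 0.1   0.03 -1.  ]
0 0 0.08 [-0.32  0.13  1.92  0.    1.09 -0.58] 0.0 [ 0.  0. -1.]
0 0 0 [-0.32  0.3   1.89 -0.    0.95 -0.58] 0.0 [ 0.  0. -1.]
0 0.4 0 [-0.35  0.16  1.94  0.    1.04 -0.6 ] 0.0 [ 0.  0. -1.]
0 0.8 0 [-0.34  0.05  1.95  0.    1.14 -0.6 ] 0.0 [ 0.  0. -1.]
0 1.2 0 [-0.32 -0.01  1.92  0.    1.23 -0.57] 0.0 [ 0.  0. -1.]
0 1.7 0 [-0.26  0.01  1.82  0.    1.31 -0.52] 0.0 [ 0.  0. -1.]
```

```bash
sed -i "s/h,a,L1,e,L2,d=p/h,a,L1,e,L2,d,b=p/; s/A@\[a,0,0\]/A@[a,b,0]/; s/,\.4,\.2\]/,.4,.2,0]/g; s/T=np.round(T)/T=np.array([[0,-1.,0],[1,0,0],[0,0,1]]) if abs(T[0,1]+1)<.2 else np.round(T)/" kin.py; python3 kin.py
```

```text
[ 0.241 -0.002  0.443  0.021  0.575  0.249  0.101] [-0.1 -0.   0.1 -0.   0.1 -0.1  0.1  0.1 -0.1]
[[-0.839 -0.216  0.499]
 [-0.184  0.976  0.113]
 [-0.512  0.003 -0.859]]
[[-0.216  0.839  0.499]
 [ 0.976  0.184  0.113]
 [ 0.003  0.512 -0.859]]
0.55 0 0.08 [-0.85 -0.27  2.41  0.67  0.85 -1.52] 0.0 [ 0.51  0.13 -0.85]
0.55 0 0 [-0.75 -0.03  2.37  0.81  0.65 -1.63] 0.0 [ 0.51  0.13 -0.85]
0.55 0.4 0 [-0.79 -0.19  2.38  0.7   0.78 -1.51] 0.0 [ 0.51  0.13 -0.85]
0.55 0.8 0 [-0.79 -0.29  2.34  0.62  0.89 -1.39] 0.0 [ 0.51  0.13 -0.85]
0.55 1.2 0 [-0.73 -0.31  2.26  0.56  0.95 -1.26] 0.0 [ 0.51  0.13 -0.85]
0.55 1.7 0 [-0.62 -0.24  2.12  0.51  0.96 -1.11] 0.0 [ 0.51  0.13 -0.85]
0.4 0 0.08 [-0.75 -0.22  2.33  0.45  0.86 -1.27] 0.0 [ 0.38  0.1  -0.92]
0.4 0 0 [-0.69 -0.01  2.31  0.53  0.67 -1.33] 0.0 [ 0.38  0.1  -0.92]
0.4 0.4 0 [-0.73 -0.16  2.33  0.47  0.8  -1.28] 0.0 [ 0.38  0.1  -0.92]
0.4 0.8 0 [-0.72 -0.25  2.28  0.42  0.92 -1.2 ] 0.0 [ 0.38  0.1  -0.92]
0.4 1.2 0 [-0.67 -0.27  2.19  0.38  1.   -1.1 ] 0.0 [ 0.38  0.1  -0.92]
0.4 1.7 0 [-0.57 -0.19  2.05  0.34  1.03 -0.96] 0.0 [ 0.38  
[... 562 characters left out ...]
0.89] 0.0 [ 0.1   0.03 -1.  ]
0.1 0.4 0 [-0.6  -0.06  2.2   0.09  0.94 -0.91] 0.0 [ 0.1   0.03 -1.  ]
0.1 0.8 0 [-0.59 -0.14  2.15  0.09  1.06 -0.89] 0.0 [ 0.1   0.03 -1.  ]
0.1 1.2 0 [-0.55 -0.14  2.06  0.08  1.16 -0.84] 0.0 [ 0.1   0.03 -1.  ]
0.1 1.7 0 [-0.47 -0.07  1.91  0.07  1.23 -0.75] 0.0 [ 0.1   0.03 -1.  ]
0 0 0.08 [-0.53 -0.02  2.1  -0.    1.06 -0.79] 0.0 [ 0.  0. -1.]
0 0 0 [-0.53  0.11  2.14 -0.    0.89 -0.79] 0.0 [ 0.  0. -1.]
0 0.4 0 [-0.56 -0.02  2.15 -0.    1.   -0.82] 0.0 [ 0.  0. -1.]
0 0.8 0 [-0.56 -0.09  2.11 -0.    1.13 -0.81] 0.0 [ 0.  0. -1.]
0 1.2 0 [-0.52 -0.1   2.02  0.    1.23 -0.78] 0.0 [ 0.  0. -1.]
0 1.7 0 [-0.45 -0.02  1.86 -0.    1.3  -0.7 ] 0.0 [ 0.  0. -1.]
```

The kinematics now fit to 0.1 mm, and the whole guard swing is within joint range at the panel tilt. Moving to the pre-grasp.

```bash
python3 -m crank '[[-0.2,-0.25,0.1,0,0,0,0.35],[-0.43,-0.52,0.2,0,0,0,0.35],[-0.43,-0.52,0.4,-0.008,0.011,-0.022,0.35],[-0.43,-0.52,0.55,-0.008,0.011,-0.022,0.35],[-0.43,-0.52,0.55,-0.008,0.011,-0.022,0.35]]';python3 -c "
from tgt import *
p=cam('wrist','w6.png')
for l in ['guard_bar','guard_hinge']:
  for d in finder.pinpoint(l,p)[:2]: print(l,d['location'],d['confidence'])
print(proj(p,[stp(.046,-.103),stp(.046,-.103,.035),stp(.046,-.103,-.035),stp(.046,.042)]).round(1).tolist())
rel(stp(.046-.0187,-.103),panelR(st))"
```

```text
time: 10.3
eef_pos: [0.4224, -0.1641, 0.1408]
tcp_rot: [0.591, 0.761, 0.215, 0.162]
contact_force: [-1.0, 0.2, -0.4]
opening: 0.348
guard_bar [207.0, 324.9] 0.8
guard_hinge [207.2, 505.3] 0.89
[[323.7, 210.0], [323.5, 167.1], [323.9, 249.6], [503.3, 209.0]]
t 10.45 pos [ 0.424 -0.165  0.146] -> [ 0.475 -0.154  0.057] shift [-0.011 -0.013  0.685] turn [ 0.     0.001 -0.   ] F [-0.5 -0.5 -0. ] op 0.35
```

View pics/w6.png

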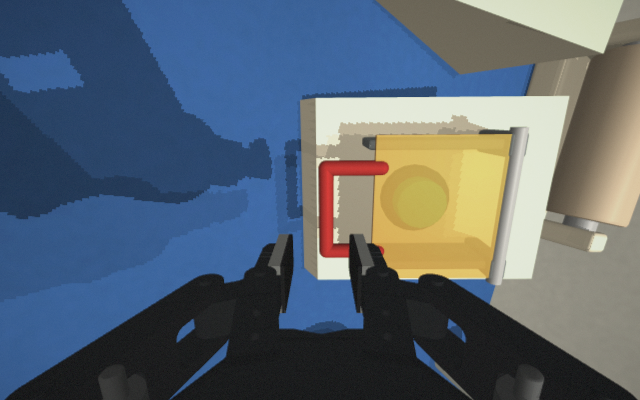

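The red bar centre is at (326,209), and I predicted (324,210). The fingers straddle it and the flap edge is at column 375. I'll narrow the opening a little, descend, and grip lightly.

```bash
python3 -m crank '[[0,0,0.1,0,0,0,0.28],[0,0,0.2,0,0,0,0.28],[-0.01,0,0.3,0,0,0,0.28],[-0.01,0,0.4,0,0,0,0.28],[-0.01,0,0.5,0,0,0,0.28],[-0.01,0,0.6,0,0,0,0.28],[-0.01,0,0.68,0,0,0,0.28],[-0.01,0,0.68,0,0,0,0.28]]';python3 -c "
from tgt import *
p=cam('wrist','w7.png')
rel(stp(.046-.0187,-.103),panelR(st))"
```

```text
time: 11.25
eef_pos: [0.4771, -0.1533, 0.0595]
tcp_rot: [0.588, 0.762, 0.215, 0.167]
contact_force: [-0.1, -0.2, -0.0]
opening: 0.28
t 11.3 pos [ 0.477 -0.154  0.06 ] -> [ 0.475 -0.154  0.057] shift [ 0.    -0.02   0.008] turn [0.001 0.002 0.001] F [ 0.6 -0.4  0.5] op 0.28
```

View pics/w7.png

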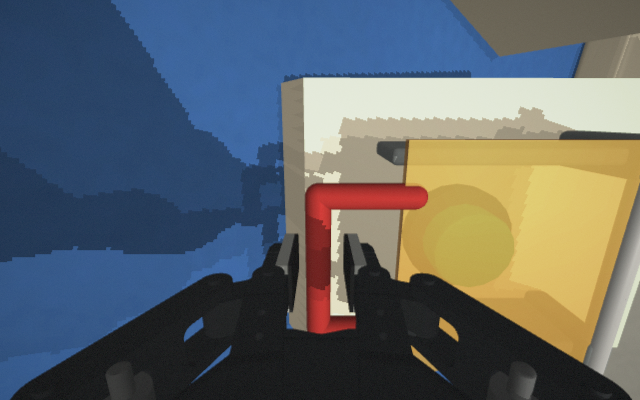

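```bash
python3 -m crank '[[0,0,0,0,0,0,0.15],[0,0,0,0,0,0,0.05],[0,0,0,0,0,0,0.05],[0,0,0,0,0,0,0.05]]' 25; python3 -m crank '[[0,0.007,-0.116,0,0,0,0.05],[0,0.028,-0.23,0,0,0,0.05],[0,0.062,-0.341,0,0,0,0.05],[0,0.109,-0.447,0,0,0,0.05],[0,0.169,-0.546,0,0,0,0.05],[0,0.169,-0.546,0,0,0,0.05]]';python3 -c "
from tgt import *
p=cam('wrist','w8.png')
th=.6
rel(stp(.046-.0187+.145*np.sin(th),.042-.145*np.cos(th)),panelR(st))"
```

```text
time: 11.7
eef_pos: [0.4758, -0.1543, 0.0595]
tcp_rot: [0.588, 0.762, 0.213, 0.168]
contact_force: [-5.5, -1.4, 1.1]
opening: 0.125
time: 12.3
eef_pos: [0.4535, -0.1601, 0.1428]
tcp_rot: [0.587, 0.763, 0.211, 0.167]
contact_force: [-13.7, -5.9, -1.3]
opening: 0.123
t 12.35 pos [ 0.454 -0.16   0.142] -> [ 0.455 -0.159  0.14 ] shift [0.003 0.002 0.014] turn [-0.003  0.004  0.003] F [-13.4  -5.7   0.8] op 0.13
```

View pics/w8.png

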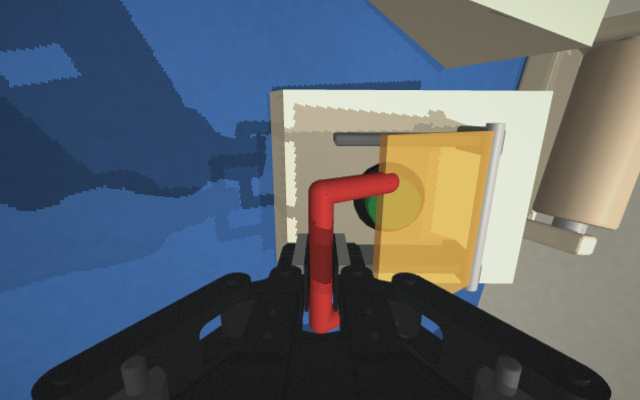

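The bar is held and the flap is lifting at about 0.6 rad. Forces are modest. Continuing the arc to about 1.72 rad.

```bash
python3 -m crank '[[0,0.053,-0.1,0,0,0,0.05],[0,0.134,-0.182,0,0,0,0.05],[0,0.226,-0.254,0,0,0,0.05],[0,0.326,-0.317,0,0,0,0.05],[0,0.434,-0.365,0,0,0,0.05],[0,0.546,-0.401,0,0,0,0.05],[0,0.66,-0.424,0,0,0,0.05],[0,0.777,-0.431,0,0,0,0.05],[0,0.884,-0.427,0,0,0,0.05],[0,0.942,-0.42,0,0,0,0.05],[0,0.942,-0.42,0,0,0,0.05]]';python3 -c "
from tgt import *
p=cam('wrist','w9.png');p=cam('scene','s9.png')
a=cv2.imread('pics/s9.png')[100:300,200:440]; cv2.imwrite('pics/s9z.png',cv2.resize(a,None,fx=3,fy=3))
for th in [1.6,1.72,1.78]: rel(stp(.046-.0187+.145*np.sin(th),.042-.145*np.cos(th)),panelR(st))"
```

```text
time: 13.45
eef_pos: [0.5412, -0.137, 0.2721]
tcp_rot: [0.588, 0.761, 0.215, 0.169]
contact_force: [-1.8, -1.4, 5.6]
opening: 0.132
t 13.55 pos [ 0.541 -0.137  0.272] -> [ 0.525 -0.141  0.259] shift [ 0.001 -0.138  0.016] turn [0.003 0.003 0.   ] F [-2.5 -0.3  5.2] op 0.13
t 13.55 pos [ 0.541 -0.137  0.272] -> [ 0.54  -0.137  0.267] shift [ 0.001 -0.022  0.027] turn [0.003 0.003 0.   ] F [-2.5 -0.3  5.2] op 0.13
t 13.55 pos [ 0.541 -0.137  0.272] -> [ 0.548 -0.135  0.27 ] shift [0.001 0.035 0.038] turn [0.003 0.003 0.   ] F [-2.5 -0.3  5.2] op 0.13
```

View pics/w9.png

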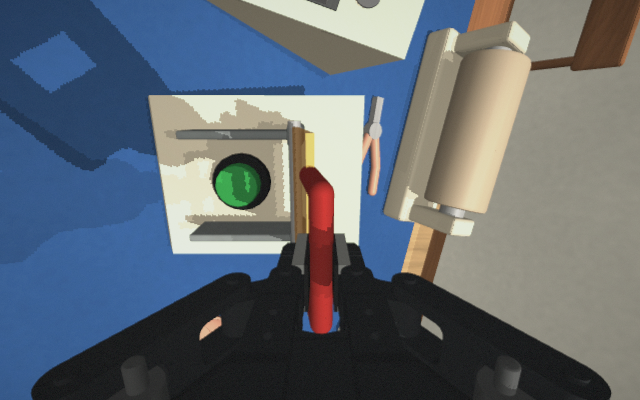

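View pics/s9z.png

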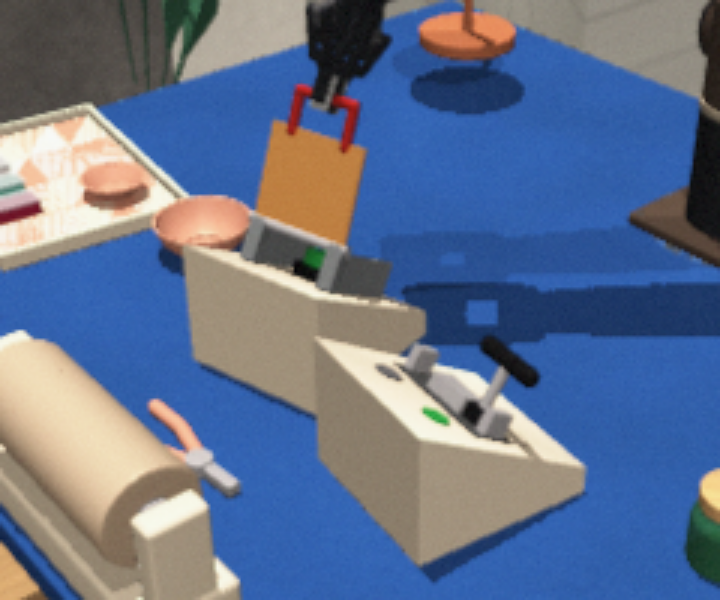

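The guard is at about 1.73 rad. I'll nudge it onto its stop, then open and back straight out along the tool axis.

```bash
python3 -m crank '[[0,0.02,0,0,0,0,0.05],[0,0.04,0.01,0,0,0,0.05],[0,0.055,0.015,0,0,0,0.05],[0,0.055,0.015,0,0,0,0.05]]'; python3 -m crank '[[0,0,0,0,0,0,0.3],[0,0,0,0,0,0,0.4],[0,0,0,0,0,0,0.4],[0,0,-0.05,0,0,0,0.4],[0,0,-0.15,0,0,0,0.4],[0,0,-0.3,0,0,0,0.4],[0,0,-0.5,0,0,0,0.4],[0,0,-0.5,0,0,0,0.4]]';python3 -c "
from tgt import *
p=cam('wrist','w10.png')
print([(d['location'],d['confidence']) for d in finder.pinpoint('guard_bar',p)])
for th in [1.6,1.7,1.78]: print(proj(p,[stp(.046+.145*np.sin(th),.042-.145*np.cos(th))]))
rel(stp(.1,-.02),panelR(st));print(telemetry.get_state()['qpos'].round(2))"
```

```text
time: 13.95
eef_pos: [0.5473, -0.1354, 0.2741]
tcp_rot: [0.588, 0.762, 0.213, 0.168]
contact_force: [-14.4, -2.2, 10.2]
opening: 0.121
time: 14.75
eef_pos: [0.5108, -0.1454, 0.3412]
tcp_rot: [0.588, 0.761, 0.215, 0.172]
contact_force: [0.2, -0.5, 1.5]
opening: 0.397
[([208.5, 313.8], 0.78)]
[[278.85736414 212.12623831]]
[[298.63853027 211.61518868]]
[[314.15404977 210.76512061]]
t 14.85 pos [ 0.51  -0.144  0.337] -> [ 0.507 -0.146  0.163] shift [ 0.001 -0.628  0.975] turn [ 0.001  0.003 -0.   ] F [-0.8  0.1 -0. ] op 0.4
[-0.67 -0.35  2.08  0.48  1.11 -1.08]
```

View pics/w10.png

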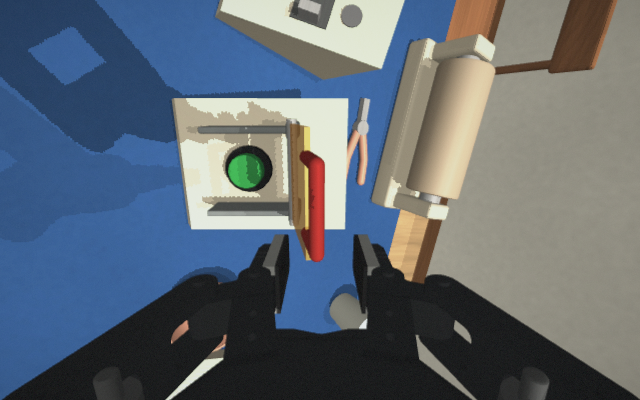

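The guard bar shows at column 314, which means 1.78 rad. It's on the stop and standing with nothing touching it. Now I'll shut the fingers, move down-slope, and go over the button.

```bash
python3 -m crank '[[0,-0.2,0,0,0,0,0],[0,-0.4,0,0,0,0,0],[0,-0.64,0,0,0,0,0],[0,-0.64,0.25,0,0,0,0],[0,-0.64,0.5,0,0,0,0],[0,-0.64,0.75,0,0,0,0],[0,-0.64,0.95,0,0,0,0],[0,-0.64,0.95,0,0,0,0]]';python3 -c "
from tgt import *
p=cam('wrist','w11.png')
print([(d['location'],d['confidence']) for d in finder.pinpoint('start_top',p)])
print(proj(p,[stp(.032,-.02),stp(.032,-.022)]))
rel(stp(.032,-.022),panelR(st))"
```

```text
time: 15.65
eef_pos: [0.5014, -0.1433, 0.1579]
tcp_rot: [0.589, 0.762, 0.215, 0.161]
contact_force: [-1.1, 0.7, -0.1]
opening: 0.002
[([216.6, 332.5], 0.58)]
[[329.72690823 215.89736182]
 [327.10883299 215.90084018]]
t 15.75 pos [ 0.503 -0.146  0.163] -> [ 0.54  -0.137  0.104] shift [-0.008  0.008  0.468] turn [-0.001 -0.    -0.001] F [ 1.2 -0.3  1.1] op -0.0
```

View pics/w11.png

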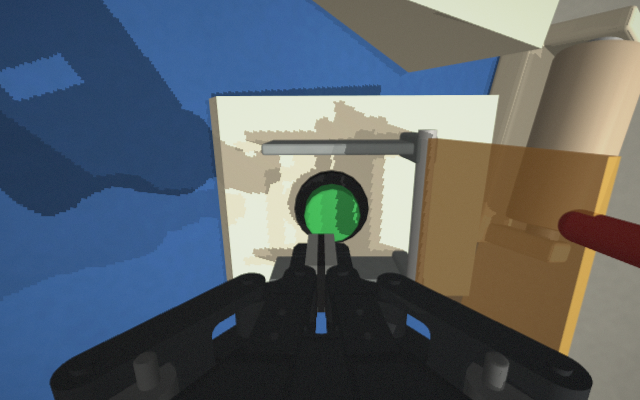

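The button centre at (332,217) agrees with the predicted (330,216), and the flap and bar are clear on the right. Pressing slowly.

```bash
python3 -m crank '[[0,0.01,0.15,0,0,0,0],[0,0.015,0.3,0,0,0,0],[0,0.015,0.4,0,0,0,0],[0,0.015,0.45,0,0,0,0],[0,0.015,0.48,0,0,0,0],[0,0.015,0.5,0,0,0,0],[0,0.015,0.52,0,0,0,0],[0,0.015,0.535,0,0,0,0],[0,0.015,0.535,0,0,0,0]]';python3 -c "
from tgt import *
rel(stp(.022,-.022),panelR(st))"
```

```text
time: 16.65
eef_pos: [0.5466, -0.136, 0.0981]
tcp_rot: [0.589, 0.761, 0.215, 0.168]
contact_force: [0.2, -0.1, 1.8]
opening: -0.003
t 16.65 pos [ 0.547 -0.136  0.098] -> [ 0.545 -0.136  0.095] shift [ 0.004 -0.02   0.01 ] turn [ 0.002  0.003 -0.   ] F [ 0.2 -0.1  1.8] op -0.0
```

```bash
python3 -m crank '[[0,0,0.01,0,0,0,0],[0,0,0.02,0,0,0,0],[0,0,0.02,0,0,0,0]]';python3 -m crank '[[0,0,0.01,0,0,0,0],[0,0,0.02,0,0,0,0],[0,0,0.02,0,0,0,0]]';python3 -c "
from tgt import *
rel(stp(.022,-.022),panelR(st))"
```

```text
time: 16.95
eef_pos: [0.5478, -0.1357, 0.0963]
tcp_rot: [0.588, 0.762, 0.215, 0.168]
contact_force: [-12.3, -1.1, 14.2]
opening: -0.001
time: 17.25
eef_pos: [0.5482, -0.1357, 0.0961]
tcp_rot: [0.586, 0.764, 0.214, 0.167]
contact_force: [-42.3, -1.9, 40.9]
opening: -0.001
t 17.25 pos [ 0.548 -0.136  0.096] -> [ 0.545 -0.136  0.095] shift [ 0.004 -0.022 -0.007] turn [0.    0.    0.004] F [-42.3  -1.9  40.9] op -0.0
```

A firm stop, with the force rising sharply at the depth expected for fully in. Backing out along the tool axis.

```bash
python3 -m crank '[[0,0,-0.05,0,0,0,0],[0,0,-0.15,0,0,0,0],[0,0,-0.35,0,0,0,0],[0,-0.1,-0.6,0,0,0,0],[0,-0.3,-0.8,0,0,0,0],[0,-0.5,-1,0,0,0,0],[0,-0.6,-1,0,0,0,0],[0,-0.6,-1,0,0,0,0]]';python3 -c "
from tgt import *
for n in ['wrist','scene','top']:
  p=cam(n,n[0]+'12.png')
  for l,off,up in [('start_top',.022,-.02),('start_top',.032,-.02),('guard_bar',.046+.145*np.sin(1.78),.042-.145*np.cos(1.78))]:
    print(n,l,[(np.round(d['location'],1),round(d['confidence'],2)) for d in finder.pinpoint(l,p)[:1]],proj(p,stp(off,up))[0].round(1))
rel(stp(.022,-.022),panelR(st))
a=cv2.imread('pics/s12.png')[100:300,200:460]; cv2.imwrite('pics/s12z.png',cv2.resize(a,None,fx=3,fy=3))
"
```

```text
time: 18.05
eef_pos: [0.3974, -0.1737, 0.1719]
tcp_rot: [0.59, 0.76, 0.214, 0.167]
contact_force: [0.3, 0.9, 0.3]
opening: 0.002
wrist start_top [(array([187.6, 409.7]), 0.71)] [410.2 186.5]
wrist start_top [(array([187.6, 409.7]), 0.71)] [413.2 188.9]
wrist guard_bar [] [711.4 268.4]
scene start_top [(array([184.7, 309.8]), 0.39)] [307.6 187. ]
scene start_top [(array([184.7, 309.8]), 0.39)] [308.5 184.1]
scene guard_bar [(array([131.3, 309.7]), 0.82)] [307.3 132.7]
top start_top [(array([218.6, 363.5]), 0.44)] [361.5 218.6]
top start_top [(array([218.6, 363.5]), 0.44)] [362.5 220.4]
top guard_bar [(array([224. , 373.4]), 0.77)] [374.3 223. ]
t 18.65 pos [ 0.399 -0.173  0.173] -> [ 0.545 -0.136  0.095] shift [-0.001  0.584  0.966] turn [0.001 0.002 0.   ] F [-0.8  0.4 -0.5] op 0.0
```

View pics/w12.png

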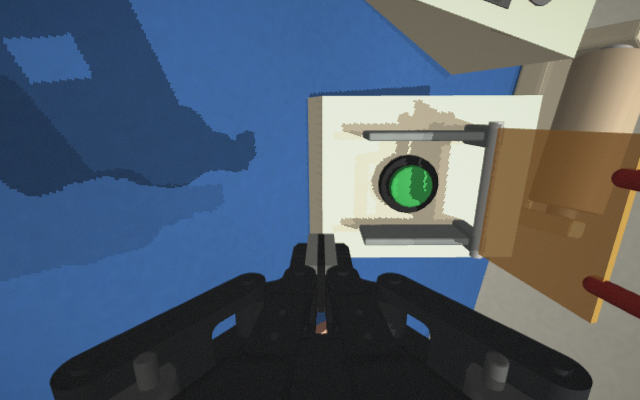

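View pics/s12z.png

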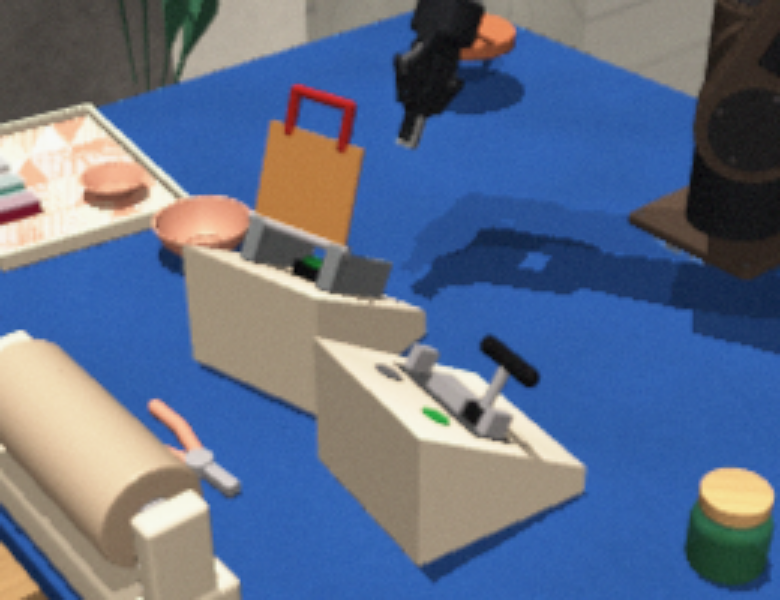

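View pics/t12.png

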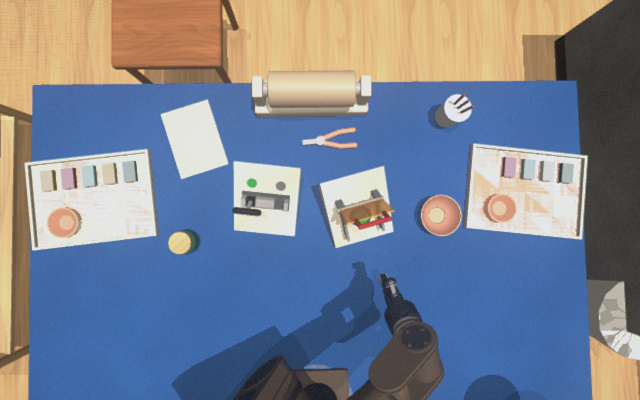

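The button now sits low inside its ring: wrist px (410,187), against a predicted (410,186.5) for fully in. The guard stands open, the handle is home at the green notch, and the bowl, jar and pliers haven't moved. Handing in.

```bash
python3 -c "
from plant import ticket; print(ticket.sign_off())"
```

```text
the job is handed in; nothing more can be done
None
```

The job is done in the order asked and handed in at about 18.7 s of the 67 s limit; no verdict was reported.

- **Selector:** I lifted the T-handle about 27 mm, moved it 80 mm across and lowered it home in the green notch. In the scene picture its crossbar is within about 0.5 px of where a fully-down handle should appear.
- **Guard:** I gripped the red bar, swung the guard to its stop at about 1.78 rad and let go. It was still standing open in the last pictures, with the arm clear.
- **Button:** I pressed it to a firm stop. The fingertips briefly reached about 59 N there, at the fully-in depth to within about 1 mm. In the last wrist picture it shows within about 1 px of the fully-in position.
- **Bowl, jar and pliers:** they look unmoved in the top picture.

**Disagreement:** in the scene picture the network placed the button top nearer the "out" position, but with low confidence (0.39). The wrist picture and the firm stop both say fully in. That picture also shows much less green than before the press, so I did not press again.

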